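Fit the return spring on the pot press rod

ROBOT

A 6-joint arm with a two-finger parallel gripper is mounted at the origin on the work surface. World frame = base frame: x ahead of the robot, y to its left, z up, the work surface at z = 0. Lengths are in m, angles in rad, forces in N, time in s.
With the tool pointing down it reaches from about 0.35 to 0.725 m from the base axis. Payload 4.3 kg.
Tool frame: the origin (TCP) lies on the centre line of the jaws, within the pads' length; the fingertips stand 17 mm ahead of it and the grasp point (between the pads) lies 2 mm behind it (bot.tcp_to_tips is the distance from the TCP to the fingertips, in m); z points along the fingers, y is the line along which they close (so a half turn about z gives the same grasp; the last joint's range is limited). The gripper opens to 85 mm and grips with 20 to 120 N. Pads are 22 mm wide; open, the fingers measure 114 mm over their backs; the gripper's body (76 mm by 85 mm) begins 54 mm behind the grasp point. The pads swing forward as they close: fully open they stand 13 mm farther back than shut.
Start: joints at [1.04, 0.377, 0.081, 1.274, 0, 1.46], TCP at [0.235, 0.525, 0.248] pointing down, gripper open.
Joint ranges: [-2.72, 2.72], [-0.84, 1.66], [-1.02, 1.22], [-1.77, 2.12], [-1.37, 1.28], [-3.14, 3.14]. Speed limits (rad/s): [2.57, 2.57, 3.14, 3.14, 3.14, 3.14].

INTERFACE

Orientations are given as a unit quaternion [w, x, y, z].
In Python, from workcell import bot gives the robot as it stands. The module is installed in compiled form; this text tells all that it offers.
- The arm moves only by the tool drive_tool, never from a script. Its argument "targets" is a list of rows, each an object of numbers: "tx", "ty", "tz": the shift along the tool's x, y, z each as a share of 0.06 m, from -1 to 1; "rx", "ry", "rz": the turn, a rotation vector about the tool's x, y, z each as a share of 4 degrees, from -1 to 1; "claw": the closure, from -1 (fully open) to 1 (shut). In form: [{"tx": .., "ty": .., "tz": .., "rx": .., "ry": .., "rz": .., "claw": ..}, ...]. A call has 1 to 5 rows; each row shifts and turns the commanded pose from where the row before left it, along the tool's axes as they then stand; what a row does not reach is not made up. A row lasts 1/8 s, in which the tool goes at most 62.5 mm and 10.7 degrees, less where a joint would pass 70% of its speed; a pose out of reach is approached as far as the arm can. A call with a number of a shift or a turn outside -1 to 1 is refused whole. A call with a gripper value outside its range is refused whole. The fingers move at their own pace and stop on an object; the grip force is fixed at half the most. Time passes only in rows, so rows that do not move let the fingers close. It gives the time, the measured TCP pose, the force, the opening and the grip force at its end, in the units of the state.
- bot.observe(): the state, without advancing time (a new reading comes with each control period).
- bot.capture(name): name is "scene" or "top" or "wrist"; returns the picture (480x640x3 uint8, red, green, blue); there is no depth.
- bot.camera_model(name): a dict with "fov_y" (degrees; the focal length in pixels is half the picture's height over the tangent of half this angle, whatever the lens; pixels are square), "cx", "cy" (the principal point, pixels), "xyz" and "orientation" of the camera in the world; the wrist camera has in their place "mount" (4x4, takes a point from camera to tool coordinates, whose origin is the TCP and whose axes are the flange's). Camera axes: x right, y down, z forward; pixel columns grow to the right and rows downward; lengths in m; the calibration is good to about 2 mm. A picture is of the moment at which its call begins: read the wrist's pose just before it. camera_model takes no time and is no camera call.
- bot.close_job(): hands the job in; it is judged then, once.
The state is a dict: "t": time; "q": joint angles; "dq": joint speeds; "tau": joint torques, N m; "tool_pos": TCP position; "orientation": TCP orientation; "wrist_force": force on the tool from outside, world axes, zero at the start; "torque": the same for the moment, N m; "width": finger opening in m; "grasp_force": force on a finger pad.
Only numpy, scipy, OpenCV 4.12 (cv2) and the standard library are available. Lean on these libraries where they do the work, as an engineer would, in place of code of your own. Each camera call takes 0.05 s, during which the arm holds its last target. There are 200 camera calls.

TASK

Thread the tall coil spring down over the bare rod of the pot press, hooked foot first, twisting it a little each way whenever it snags, until it sits fully home on the press bed; then put the thick steel cap ring over the rod end so that it lies flat on the spring, and let go. Work gently, never forcing a snagged spring down, and leave the other things on the table where they are.

Things in the scene. Friction and masses are not known exactly. Their poses are not given: they have to be found in the camera images.
- press: Pot press bed, fixed: grey plate 290 x 90 mm, 20 mm thick. Origin on the table under the axis of the bare rod; z up. +x runs along the plate to the aluminium pot former (60 mm wide, top 74 mm over the table, 100 mm away) and a second rod 195 mm away that already has its spring and cap (102 mm high). The plate reaches 40 mm behind the bare rod, 45 mm to each side.
- seat (a point): Point on the rod axis on top of the plate, 20 mm above the table, where the spring's foot must sit; axes as the press. More than 30 N of spring or cap against the press is too much.
- rod_tip (a point): Centre of the upper end of the bare upright rod, 12 mm thick, 100 mm above the table; axes as the press.
- upper_collar (a point): Centre of the top of the upper of two like collars fixed on the rod, 74 mm above the table; 24 mm across, 8 mm tall; axes as the press. The coils pass round it with about 2 mm to spare, but the spring's hook passes only through the collar's one slot, a wedge about 40 degrees wide (hook within about 6 degrees of its middle). Collars neither turn nor yield.
- lower_collar (a point): Centre of the top of the lower collar, 48 mm above the table; axes as the press. Seen from the rod, each collar's slot points towards press +x give or take up to 0.7 rad either way, differently for the two collars, and just where is not measured: it must be found by feel or by eye.
- spring: Tall steel coil spring standing on the table, 38 mm outside, 30 mm inside, 60 mm tall, 4 mm wire, flat ends, about 90 g, too stiff to give noticeably. Origin: centre of its underside, z up. Its lowest coil ends in a hook: a straight bit, 4 mm square, at the very bottom on the spring's +x side, pointing inwards, ending 9 mm from the axis. Can be gripped around the outside at any yaw.
- cap: Thick dark steel ring lying flat on the table, 40 mm outside, 16 mm bore, 22 mm tall, about 120 g. Origin: centre of its underside, z up. Belongs over the rod end, lying on the spring, its underside then 80 mm above the table.
- short_spring: Bystander: short thin spring, 29 mm outside, 30 mm tall, no hook. Origin: centre of underside.
- washer: Bystander: big flat washer, 64 mm across, 8 mm thick. Origin: centre of underside.
- pot: Bystander: single brown pot, 64 mm wide, 60 mm tall. Origin: centre of underside.
- pot_stack: Bystander: stack of brown pots, 64 mm wide, about 120 mm tall. Origin: centre of underside.
- jar: Bystander: clear jar with red lid, 72 mm wide, 110 mm tall. Origin: centre of underside.
- bottle: Bystander: green bottle, 60 mm wide, 200 mm tall. Origin: centre of underside.
- wrench: Bystander: wrench lying flat near the robot. Origin: centre of underside.

How it is judged:
By the outcome, as a careful person would: the job done as asked, in the order asked, and still so for the second after the job is handed in, with the robot touching nothing.
It also fails if it takes over 72 s, if anything falls off the work surface, if the arm or the gripper's body presses on something with over 40 N, if the wrist force passes 120 N, or if a joint passes its speed limit or range.

## Working session

There is one attempt and no reset: what is moved stays moved. The work goes in short steps, Python scripts to look and compute and a tool call to move; the robot and the scene stay as the last step left them, time stands still between calls to the robot, and variables do not carry over. Pictures are saved under pics/ and viewed, at most 10 in all, crops included, and the job is handed in when it is done.

Besides the shell and the picture viewer there is one more tool, called after "Call:" as name(argument=value, ...) on one line, values as JSON. drive_tool: Moves the arm, as the interface text tells. Shift numbers are shares of 0.06 m and turn numbers shares of 4 degrees, none past 1 either way. Its arguments: {"type":"object","properties":{"targets":{"type":"array","items":{"type":"object","properties":{"tx":{"type":"number","minimum":-1,"maximum":1},"ty":{"type":"number","minimum":-1,"maximum":1},"tz":{"type":"number","minimum":-1,"maximum":1},"rx":{"type":"number","minimum":-1,"maximum":1},"ry":{"type":"number","minimum":-1,"maximum":1},"rz":{"type":"number","minimum":-1,"maximum":1},"claw":{"type":"number"}}}}},"required":["targets"]}

```bash
mkdir -p pics; python3 - <<'E'
from workcell import bot
import cv2,json
o=bot.observe();print(o)
for n in("scene","top","wrist"):
    print(n,bot.camera_model(n)); 
for n in("scene","top"):
    im=bot.capture(n);cv2.imwrite(f"pics/{n}0.png",im[:,:,::-1])
E
```

```text
{'t': 0.0, 'q': array([ 1.03969198e+00,  3.78105114e-01,  7.96117333e-02,  1.27443262e+00,
       -1.86046349e-05,  1.46048750e+00]), 'dq': array([ 0.00028187, -0.00093998,  0.00114264, -0.00051771,  0.00050858,
        0.00169803]), 'tau': array([-2.47141616e-03, -4.63604629e+01,  2.69876271e+01,  2.10791628e-02,
       -3.56766623e-04, -8.42206987e-06]), 'tool_pos': array([0.23455583, 0.52427897, 0.24733138]), 'orientation': array([-3.26847969e-04,  2.08848776e-01,  9.77947368e-01, -1.01347576e-03]), 'wrist_force': array([ 0.16283174, -0.66161714,  0.32372381]), 'torque': array([-0.00860815, -0.03065976,  0.02971041]), 'grasp_force': 0.0, 'width': 0.08525220384905341}
scene {'fov_y': 54.44187700637832, 'cx': 325.0172994193161, 'cy': 234.07257892236123, 'xyz': array([1.32195548, 0.53690547, 0.84975815]), 'orientation': array([-0.19759185,  0.43941859,  0.79053338, -0.37805521])}
top {'fov_y': 51.66715580768931, 'cx': 322.71102957869005, 'cy': 237.71800736293707, 'xyz': array([0.30209161, 0.0128349 , 1.17140294]), 'orientation': array([ 0.0703976 , -0.69568171,  0.71123616, -0.07220992])}
wrist {'fov_y': 70.23853316165435, 'cx': 314.4018959638557, 'cy': 241.53160805153698, 'mount': array([[-1.77850562e-03, -9.50056736e-01, -3.12072163e-01,
         7.94108995e-02],
       [ 9.99997962e-01, -1.39144100e-03, -1.46297604e-03,
        -3.95231089e-04],
       [ 9.55680241e-04, -3.12074129e-01,  9.50057274e-01,
        -1.25743548e-01],
       [ 0.00000000e+00,  0.00000000e+00,  0.00000000e+00,
         1.00000000e+00]])}
```

View pics/top0.png

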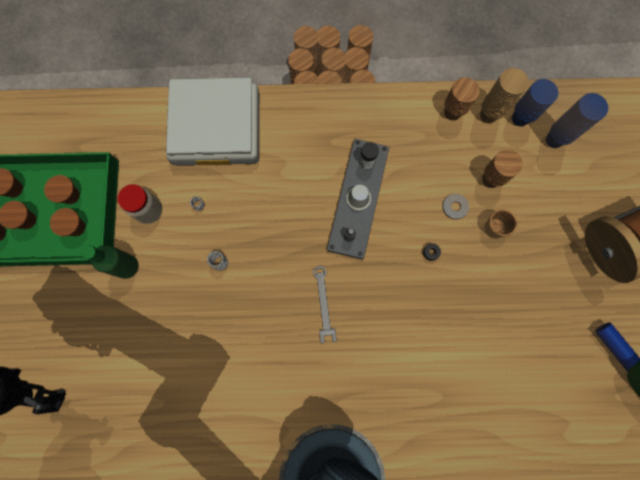

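View pics/scene0.png

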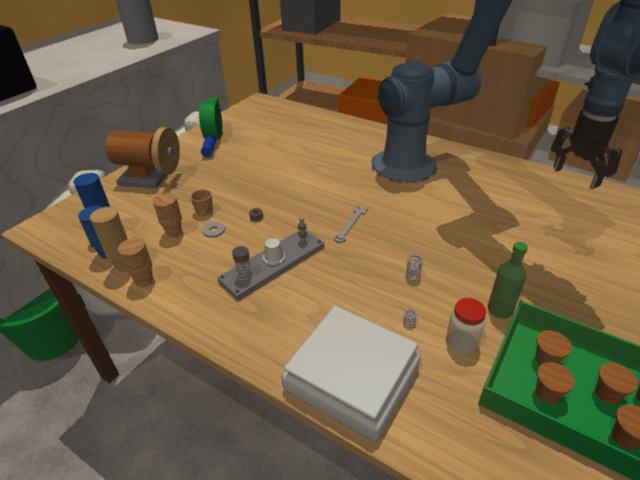

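Top view: spring about (217,260), cap (431,252), bare rod tip about (348,230), second rod cap (369,152), short spring (197,204). The scene view agrees: spring (414,268), cap (256,214), bare rod (302,228).

```bash
cat > h.py <<'E'
import numpy as np,cv2
from scipy.spatial.transform import Rotation as R
from workcell import bot
def rot(q): return R.from_quat([q[1],q[2],q[3],q[0]]).as_matrix()
def cam(n,o=None):
    m=bot.camera_model(n); f=240/np.tan(np.radians(m['fov_y']/2))
    if n=='wrist':
        M=np.array(m['mount']);Rt=rot(o['orientation'])
        return f,m['cx'],m['cy'],Rt@M[:3,:3],Rt@M[:3,3]+o['tool_pos']
    return f,m['cx'],m['cy'],rot(m['orientation']),np.array(m['xyz'])
def ray(c,u,v,z):
    f,cx,cy,Rm,p=c; d=Rm@np.array([(u-cx)/f,(v-cy)/f,1]); return p+d*(z-p[2])/d[2]
def proj(c,P):
    f,cx,cy,Rm,p=c; x=Rm.T@(np.array(P)-p); return np.array([f*x[0]/x[2]+cx,f*x[1]/x[2]+cy])
def two(c1,a,c2,b):
    p1=c1[4];p2=c2[4];d1=ray(c1,*a,0)-p1;d2=ray(c2,*b,0)-p2
    s=np.linalg.lstsq(np.array([d1,-d2]).T,p2-p1,rcond=None)[0]
    A=p1+s[0]*d1;B=p2+s[1]*d2; return (A+B)/2,np.linalg.norm(A-B)
E
python3 - <<'E'
from h import *
t=cam('top');s=cam('scene')
for n,a,b in(("spring mid",(217,260),(414,268)),("cap",(431,252),(256,214)),("rodtip",(348,230),(302,221)),("rod2tip",(370,149),(241,251)),("short",(197,204),(410,319))):print(n,*two(t,a,s,b))
for n,a,z in(("spring",(217,260),.03),("cap",(431,252),.011)):print(n,ray(t,*a,z))
print(ray(t,357,140,.02),ray(t,388,148,.02),ray(t,328,250,.02),ray(t,362,259,.02))
T=cv2.imread('pics/top0.png');S=cv2.imread('pics/scene0.png')
r=lambda i,x,y:cv2.resize(i[y:y+60,x:x+80],(400,300),interpolation=cv2.INTER_CUBIC)
cv2.imwrite('pics/c0.png',np.vstack([np.hstack([r(T,180,230),r(T,310,200)]),np.hstack([r(S,374,238),r(S,262,192)])]))
E
```

```text
spring mid [0.48836643 0.25479443 0.02935438] 0.00020703147920037777
cap [ 0.49940931 -0.24926971  0.01180371] 0.0004948919924793203
rodtip [ 0.53952955 -0.04937048  0.09214713] 0.0004525461727105032
rod2tip [ 0.72444016 -0.10349258  0.10227734] 0.0035592002875027844
short [0.63000516 0.31014834 0.01018927] 0.0001695586539336966
spring [0.48830285 0.25456209 0.03      ]
cap [ 0.49940923 -0.24923354  0.011     ]
[ 0.7823851  -0.08292364  0.02      ] [ 0.75976369 -0.15848337  0.02      ] [ 0.50802685 -0.00458742  0.02      ] [ 0.48478564 -0.08395668  0.02      ]
```

View pics/c0.png

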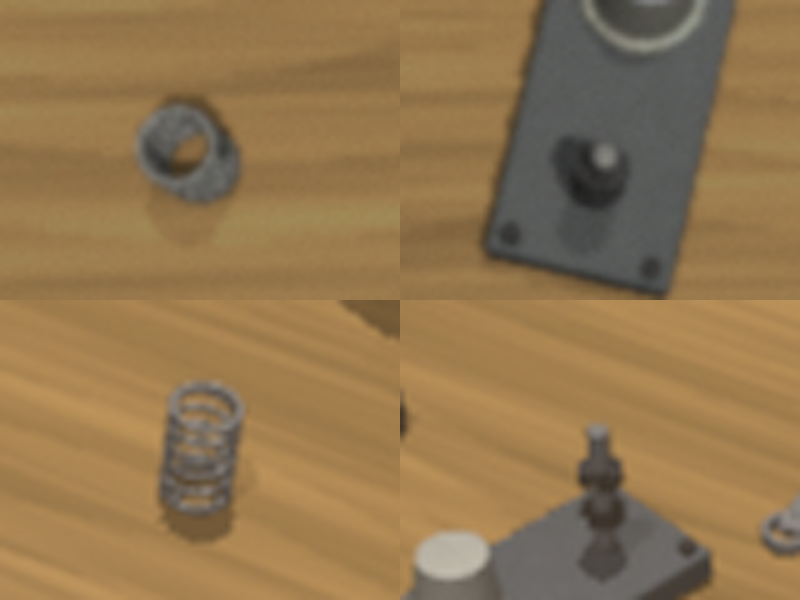

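Crops: the spring stands with its top at about (215.6,258.6) in top and (415,258.6) in scene. The rod tip is at about (351,231) top and (301,218) scene. Press yaw comes out near -0.28 rad. I'll move the wrist camera over the spring, staying clear of the bottle.

Call:
drive_tool(targets=[{"tx":-0.6,"ty":-0.65,"claw":-1},{"tx":-0.6,"ty":-0.65,"claw":-1},{"tx":-0.6,"ty":-0.65,"claw":-1},{"tx":-0.6,"ty":-0.65,"claw":-1},{"tx":-0.6,"ty":-0.65,"claw":-1}])

```text
validation failed for argument at $.ta...
```

Call:
drive_tool(targets=[{"tx":-0.6,"ty":-0.65,"tz":0,"rx":0,"ry":0,"rz":0,"claw":-1},{"tx":-0.6,"ty":-0.65,"tz":0,"rx":0,"ry":0,"rz":0,"claw":-1},{"tx":-0.6,"ty":-0.65,"tz":0,"rx":0,"ry":0,"rz":0,"claw":-1},{"tx":-0.6,"ty":-0.65,"tz":0,"rx":0,"ry":0,"rz":0,"claw":-1},{"tx":-0.6,"ty":-0.65,"tz":0,"rx":0,"ry":0,"rz":0,"claw":-1}])

```text
t: 0.72
tool_pos: [0.3195, 0.2716, 0.248]
orientation: [-0.0, 0.209, 0.978, -0.0]
wrist_force: [1.8, -0.6, -0.1]
width: 0.0852
grasp_force: 0.0
```

Call:
drive_tool(targets=[{"tx":-0.8,"ty":0.18,"tz":0.46,"rx":0,"ry":0,"rz":0,"claw":-1},{"tx":-0.8,"ty":0.18,"tz":0.46,"rx":0,"ry":0,"rz":0,"claw":-1},{"tx":-0.8,"ty":0.18,"tz":0.46,"rx":0,"ry":0,"rz":0,"claw":-1},{"tx":-0.8,"ty":0.18,"tz":0.46,"rx":0,"ry":0,"rz":0,"claw":-1},{"tx":-0.8,"ty":0.18,"tz":0.46,"rx":0,"ry":0,"rz":0,"claw":-1}])

```text
t: 1.35
tool_pos: [0.5618, 0.224, 0.1089]
orientation: [-0.0, 0.209, 0.978, -0.0]
wrist_force: [-0.5, -0.3, 0.5]
width: 0.0852
grasp_force: 0.0
```

```bash
cat >> h.py <<'E'
def shot(name):
    o=bot.observe(); im=bot.capture('wrist')[:,:,::-1].copy(); cv2.imwrite(f'pics/{name}.png',im); np.save(f'pics/{name}.npy',np.r_[o['tool_pos'],o['orientation']]); return cam('wrist',o),im
def load(name):
    a=np.load(f'pics/{name}.npy'); return cam('wrist',dict(tool_pos=a[:3],orientation=a[3:])),cv2.imread(f'pics/{name}.png')
E
python3 - <<'E'
from h import *
c,im=shot('w1'); print(c[4],proj(c,[.488,.2545,.06]),proj(c,[.488,.2545,0]))
u,v=proj(c,[.488,.2545,.03]).astype(int); 
x,y=max(0,min(480,u-80)),max(0,min(360,v-60))
print(x,y); cv2.imwrite('pics/w1c.png',cv2.resize(im[y:y+120,x:x+160],(800,600),interpolation=cv2.INTER_CUBIC))
E
```

```text
[0.48929572 0.25610334 0.23468378] [310.74063465 128.55612161] [311.79018919 128.84629942]
231 68
```

View pics/w1c.png

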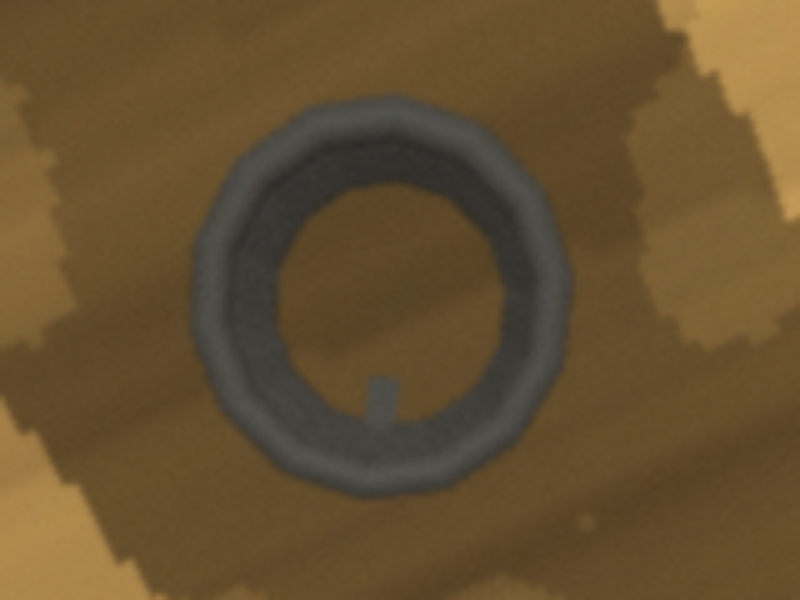

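The wrist view shows the spring from above. The rim centre is at crop (382,297), the bottom inner circle centre at (391,303), and the hook tip at (383,379) with its root at (380,428).

```bash
python3 - <<'E'
from h import *
c,im=load('w1')
P=lambda x,y,z: ray(c,231+x/5,68+y/5,z)
top=P(382,297,.06); bot_=P(391,303,.002)
print(top,bot_)
for a in[(572,297),(193,297),(382,95),(382,497)]: print(np.linalg.norm(P(*a,.058)-top))
h=P(383,379,.004);r=P(380,428,.004)
d=h-bot_;print(np.linalg.norm(d),np.degrees(np.arctan2(d[1],d[0])));d=r-bot_;print(np.linalg.norm(d),np.degrees(np.arctan2(d[1],d[0])));d=r-h;print(np.degrees(np.arctan2(d[1],d[0])))
E
```

```text
[0.48684933 0.25324119 0.06      ] [0.48718511 0.25304696 0.002     ]
0.0187237781864929
0.018713194536197304
0.01830059566038968
0.01938830738757359
0.009659027897012321 -30.626594455926963
0.01577363869044033 -29.67308689389988
-28.219698969132114
```

Spring centre is (0.487,0.253) with the hook at yaw about -30°, and the measured sizes agree with those given. Before grasping I'll look at the collars from the front, turning the tool on the way.

Call:
drive_tool(targets=[{"tx":0,"ty":0,"tz":-0.2,"rx":0,"ry":0,"rz":1,"claw":-1},{"tx":0,"ty":0,"tz":-0.2,"rx":0,"ry":0,"rz":1,"claw":-1},{"tx":0,"ty":0,"tz":-0.2,"rx":0,"ry":0,"rz":1,"claw":-1},{"tx":0,"ty":0,"tz":0,"rx":0,"ry":0,"rz":1,"claw":-1},{"tx":0,"ty":0,"tz":0,"rx":0,"ry":0,"rz":1,"claw":-1}])

```text
t: 2.02
tool_pos: [0.5602, 0.2246, 0.1461]
orientation: [-0.0, 0.377, 0.926, -0.0]
wrist_force: [-0.3, -0.2, -0.0]
width: 0.0857
grasp_force: 0.0
```

Call:
drive_tool(targets=[{"tx":0,"ty":0,"tz":0,"rx":0,"ry":0,"rz":1,"claw":-1},{"tx":0,"ty":0,"tz":0,"rx":0,"ry":0,"rz":1,"claw":-1},{"tx":0,"ty":0,"tz":0,"rx":0,"ry":0,"rz":1,"claw":-1},{"tx":0,"ty":0,"tz":0,"rx":0,"ry":0,"rz":1,"claw":-1},{"tx":0,"ty":0,"tz":0,"rx":0,"ry":0,"rz":1,"claw":-1}])

```text
t: 2.65
tool_pos: [0.56, 0.2246, 0.1459]
orientation: [-0.0, 0.532, 0.847, -0.0]
wrist_force: [0.3, 0.9, -0.2]
width: 0.0856
grasp_force: 0.0
```

Call:
drive_tool(targets=[{"tx":0,"ty":0,"tz":0,"rx":0,"ry":0,"rz":1,"claw":-1},{"tx":0,"ty":0,"tz":0,"rx":0,"ry":0,"rz":1,"claw":-1},{"tx":0,"ty":0,"tz":0,"rx":0,"ry":0,"rz":1,"claw":-1},{"tx":0,"ty":0,"tz":0,"rx":0,"ry":0,"rz":1,"claw":-1},{"tx":0,"ty":0,"tz":0,"rx":0,"ry":0,"rz":1,"claw":-1}])

```text
t: 3.28
tool_pos: [0.56, 0.2245, 0.1459]
orientation: [-0.0, 0.671, 0.742, -0.0]
wrist_force: [0.1, -0.6, -0.4]
width: 0.0854
grasp_force: 0.0
```

Call:
drive_tool(targets=[{"tx":0,"ty":0,"tz":0,"rx":0,"ry":0,"rz":1,"claw":-1},{"tx":0,"ty":0,"tz":0,"rx":0,"ry":0,"rz":1,"claw":-1},{"tx":0,"ty":0,"tz":0,"rx":0,"ry":0,"rz":1,"claw":-1},{"tx":0,"ty":0,"tz":0,"rx":0,"ry":0,"rz":1,"claw":-1},{"tx":0,"ty":0,"tz":0,"rx":0,"ry":0,"rz":1,"claw":-1}])

```text
t: 3.9
tool_pos: [0.56, 0.2245, 0.1458]
orientation: [-0.0, 0.789, 0.614, -0.001]
wrist_force: [-0.6, -0.0, -0.5]
width: 0.0859
grasp_force: 0.0
```

Call:
drive_tool(targets=[{"tx":0,"ty":0,"tz":0,"rx":0,"ry":0,"rz":1,"claw":-1},{"tx":0,"ty":0,"tz":0,"rx":0,"ry":0,"rz":1,"claw":-1},{"tx":0,"ty":0,"tz":0,"rx":0,"ry":0,"rz":1,"claw":-1},{"tx":0,"ty":0,"tz":0,"rx":0,"ry":0,"rz":1,"claw":-1},{"tx":0,"ty":0,"tz":0,"rx":0,"ry":0,"rz":1,"claw":-1}])

```text
t: 4.53
tool_pos: [0.56, 0.2245, 0.1459]
orientation: [-0.0, 0.884, 0.468, -0.001]
wrist_force: [1.2, 0.8, -0.6]
width: 0.0854
grasp_force: 0.0
```

Call:
drive_tool(targets=[{"tx":0,"ty":0,"tz":0,"rx":0,"ry":0,"rz":1,"claw":-1},{"tx":0,"ty":0,"tz":0,"rx":0,"ry":0,"rz":1,"claw":-1},{"tx":0,"ty":0,"tz":0,"rx":0,"ry":0,"rz":0.75,"claw":-1}])

```text
t: 4.9
tool_pos: [0.56, 0.2245, 0.1459]
orientation: [-0.0, 0.925, 0.381, -0.001]
wrist_force: [-0.4, -0.6, -0.3]
width: 0.0852
grasp_force: 0.0
```

Call:
drive_tool(targets=[{"tx":-0.57,"ty":0.6,"tz":-0.02,"rx":0,"ry":0,"rz":0,"claw":-1},{"tx":-0.57,"ty":0.6,"tz":-0.02,"rx":0,"ry":0,"rz":0,"claw":-1},{"tx":-0.57,"ty":0.6,"tz":-0.02,"rx":0,"ry":0,"rz":0,"claw":-1},{"tx":-0.57,"ty":0.6,"tz":-0.02,"rx":0,"ry":0,"rz":0,"claw":-1},{"tx":-0.57,"ty":0.6,"tz":-0.02,"rx":0,"ry":0,"rz":0,"claw":-1}])

```text
t: 5.52
tool_pos: [0.5659, -0.025, 0.1521]
orientation: [-0.0, 0.924, 0.382, -0.0]
wrist_force: [1.2, 0.4, 0.2]
width: 0.0855
grasp_force: 0.0
```

Call:
drive_tool(targets=[{"tx":0,"ty":0,"tz":0,"rx":0,"ry":-1,"rz":0,"claw":-1},{"tx":0,"ty":0,"tz":0,"rx":0,"ry":-1,"rz":0,"claw":-1},{"tx":0,"ty":0,"tz":0,"rx":0,"ry":-1,"rz":0,"claw":-1},{"tx":0,"ty":0,"tz":0,"rx":0,"ry":-1,"rz":0,"claw":-1},{"tx":0,"ty":0,"tz":0,"rx":0,"ry":-1,"rz":0,"claw":-1}])

```text
t: 6.15
tool_pos: [0.5662, -0.0235, 0.1521]
orientation: [0.067, 0.91, 0.376, -0.162]
wrist_force: [0.1, -0.9, 0.3]
width: 0.085
grasp_force: 0.0
```

Call:
drive_tool(targets=[{"tx":0,"ty":0,"tz":0,"rx":0,"ry":-1,"rz":0,"claw":-1},{"tx":0,"ty":0,"tz":0,"rx":0,"ry":-0.75,"rz":0,"claw":-1}])

```text
t: 6.4
tool_pos: [0.5663, -0.0232, 0.1518]
orientation: [0.089, 0.898, 0.371, -0.217]
wrist_force: [0.8, -0.3, -0.1]
width: 0.0857
grasp_force: 0.0
```

```bash
python3 - <<'E'
from h import *
c,im=shot('w2'); print(c[4],proj(c,[.54,-.05,.1]),proj(c,[.54,-.05,0.02]))
u,v=proj(c,[.54,-.05,.06]).astype(int); 
x,y=max(0,min(480,u-80)),max(0,min(360,v-60))
print(x,y); cv2.imwrite('pics/w2c.png',cv2.resize(im[y:y+120,x:x+160],(800,600),interpolation=cv2.INTER_CUBIC))
E
```

```text
[0.65773082 0.06686682 0.22717217] [314.35254773 284.47717093] [314.39091158 201.64090728]
234 178
```

View pics/w2c.png

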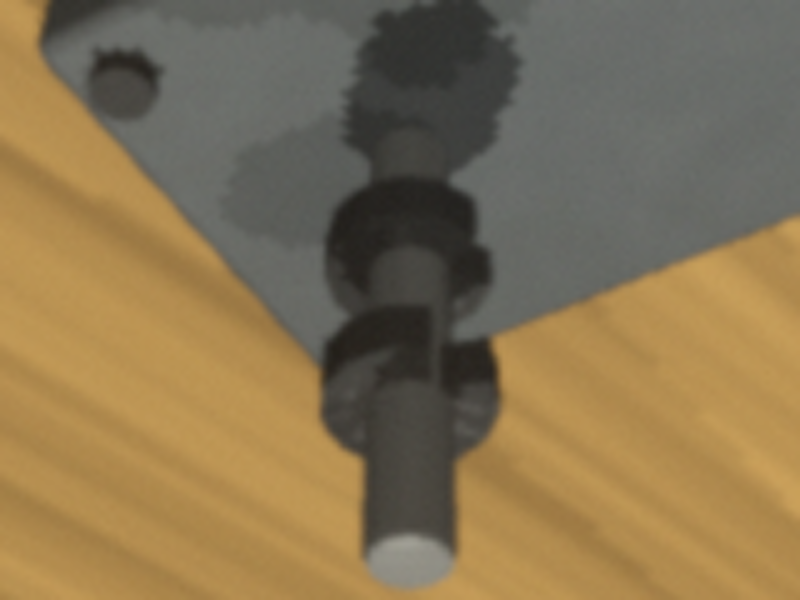

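The wrist view (world up is down in the picture) shows the rod tip at crop (410,560). The upper collar's slot edge is at x≈435 with the gap to the right, and the lower collar's slot is near its right limb at about 478. I'll brighten and enlarge it, with predicted rim points to read the slot angles.

```bash
python3 - <<'E'
from h import *
c,im=load('w2')
# rod axis: tip ellipse centre and base
tip=ray(c,234+410/5,178+562/5,.1); base=ray(c,234+407/5,178+300/5,.06)
print(tip,base)
x0,y0=290,205; k=10
r=cv2.resize(im[y0:y0+60,x0:x0+80],None,fx=k,fy=k,interpolation=cv2.INTER_LANCZOS4)
r=(255*np.clip(r/255./.45,0,1)**.6).astype(np.uint8)
a=tip[:2]
for z,col in((.074,(0,255,255)),(.048,(0,255,0))):
  for d in range(-80,100,10):
    th=np.radians(d); p=(proj(c,[a[0]+.012*np.cos(th),a[1]+.012*np.sin(th),z])-[x0,y0]+.5)*k
    cv2.circle(r,tuple(int(v) for v in p),4 if d%30==0 else 2,col if d else (0,0,255),-1)
cv2.imwrite('pics/w2d.png',r)
E
```

```text
[ 0.53646995 -0.0549463   0.1       ] [ 0.54057845 -0.05042308  0.06      ]
```

View pics/w2d.png

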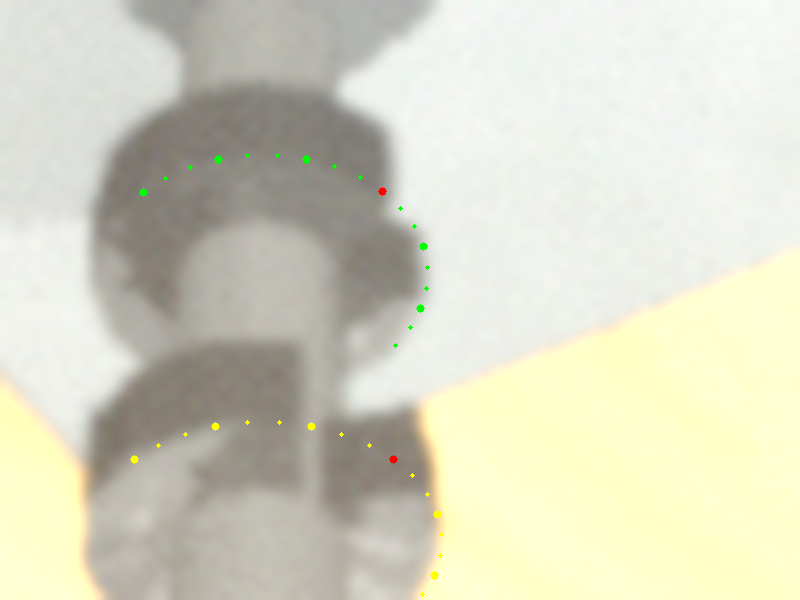

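Reading against the rim marks: the upper slot runs from about 31° to -11° (middle ≈ +11° world yaw), and the lower from about -7° to -47° (middle ≈ -27°). Both lie within the ±40° about the press +x at -16°. Now to the spring.

Call:
drive_tool(targets=[{"tx":0,"ty":-0.6,"tz":0,"rx":0,"ry":1,"rz":0,"claw":-1},{"tx":0,"ty":-0.6,"tz":0,"rx":0,"ry":1,"rz":0,"claw":-1},{"tx":0,"ty":-0.6,"tz":0,"rx":0,"ry":1,"rz":0,"claw":-1},{"tx":0,"ty":-0.6,"tz":0,"rx":0,"ry":1,"rz":0,"claw":-1},{"tx":0,"ty":-0.6,"tz":0,"rx":0,"ry":1,"rz":0,"claw":-1}])

```text
t: 7.08
tool_pos: [0.4383, 0.1047, 0.1523]
orientation: [0.023, 0.923, 0.381, -0.055]
wrist_force: [-0.4, 0.4, 0.6]
width: 0.0854
grasp_force: 0.0
```

Call:
drive_tool(targets=[{"tx":0,"ty":-0.6,"tz":0,"rx":0,"ry":1,"rz":0,"claw":-1},{"tx":0,"ty":-0.6,"tz":0,"rx":0,"ry":0.75,"rz":0,"claw":-1},{"tx":0.77,"ty":0,"tz":0,"rx":0,"ry":0,"rz":0,"claw":-1},{"tx":0.77,"ty":0,"tz":0,"rx":0,"ry":0,"rz":0,"claw":-1},{"tx":0.77,"ty":0,"tz":0,"rx":0,"ry":0,"rz":0,"claw":-1}])

```text
t: 7.7
tool_pos: [0.4872, 0.2536, 0.1525]
orientation: [-0.0, 0.924, 0.382, 0.0]
wrist_force: [0.8, -0.3, 0.2]
width: 0.0855
grasp_force: 0.0
```

```bash
python3 - <<'E'
from h import *
o=bot.observe();print(o['tool_pos'],o['orientation'])
Rt=rot(o['orientation']); print(np.round(Rt,4))
d=np.array([.487,.253,.044])-o['tool_pos'];print(Rt.T@d/.06)
t=cam('top');s=cam('scene');print(two(t,(351,231),s,(301.4,218)),ray(t,351,231,.1))
E
```

```text
[0.48720339 0.25362606 0.15246187] [-1.07618279e-04  9.24211131e-01  3.81881687e-01  3.88049474e-04]
[[ 7.083e-01  7.059e-01  6.000e-04]
 [ 7.059e-01 -7.083e-01  5.000e-04]
 [ 8.000e-04  1.000e-04 -1.000e+00]]
[-0.0112118   0.00482199  1.80768987]
(array([ 0.53546848, -0.05485916,  0.09746876]), np.float64(0.0013546083619264723)) [ 0.53527305 -0.0552855   0.1       ]
```

Call:
drive_tool(targets=[{"tx":0,"ty":0,"tz":0.7,"rx":0,"ry":0,"rz":0,"claw":-1},{"tx":0,"ty":0,"tz":0.7,"rx":0,"ry":0,"rz":0,"claw":-1},{"tx":-0.01,"ty":0,"tz":0.41,"rx":0,"ry":0,"rz":0,"claw":-1},{"tx":0,"ty":0,"tz":0,"rx":0,"ry":0,"rz":0,"claw":1},{"tx":0,"ty":0,"tz":0,"rx":0,"ry":0,"rz":0,"claw":1}])

```text
t: 8.32
tool_pos: [0.487, 0.2525, 0.0448]
orientation: [-0.0, 0.924, 0.382, 0.001]
wrist_force: [0.5, -0.3, -0.1]
width: 0.0516
grasp_force: 0.0
```

Call:
drive_tool(targets=[{"tx":0,"ty":0,"tz":0,"rx":0,"ry":0,"rz":0,"claw":1},{"tx":0,"ty":0,"tz":0,"rx":0,"ry":0,"rz":0,"claw":1},{"tx":0,"ty":0,"tz":0,"rx":0,"ry":0,"rz":0,"claw":1},{"tx":0,"ty":0,"tz":0,"rx":0,"ry":0,"rz":0,"claw":1}])

```text
t: 8.82
tool_pos: [0.4878, 0.2529, 0.0456]
orientation: [-0.0, 0.924, 0.382, 0.002]
wrist_force: [-1.4, 0.3, 6.5]
width: 0.0358
grasp_force: 59.6
```

Call:
drive_tool(targets=[{"tx":0,"ty":0,"tz":-0.4,"rx":0,"ry":0,"rz":-1,"claw":1},{"tx":0,"ty":0,"tz":-0.4,"rx":0,"ry":0,"rz":-1,"claw":1},{"tx":0,"ty":0,"tz":-0.4,"rx":0,"ry":0,"rz":-1,"claw":1},{"tx":0,"ty":0,"tz":-0.4,"rx":0,"ry":0,"rz":-1,"claw":1},{"tx":0,"ty":0,"tz":-0.4,"rx":0,"ry":0,"rz":-1,"claw":1}])

```text
t: 9.45
tool_pos: [0.4865, 0.2523, 0.1649]
orientation: [0.0, 0.843, 0.537, 0.0]
wrist_force: [0.2, 0.9, -0.6]
width: 0.0355
grasp_force: 59.9
```

Call:
drive_tool(targets=[{"tx":0,"ty":0,"tz":-0.04,"rx":0,"ry":0,"rz":-1,"claw":1},{"tx":0,"ty":0,"tz":-0.04,"rx":0,"ry":0,"rz":-1,"claw":1},{"tx":0,"ty":0,"tz":-0.04,"rx":0,"ry":0,"rz":-1,"claw":1},{"tx":0,"ty":0,"tz":-0.04,"rx":0,"ry":0,"rz":-1,"claw":1},{"tx":0,"ty":0,"tz":0,"rx":0,"ry":0,"rz":-1,"claw":1}])

```text
t: 10.07
tool_pos: [0.4867, 0.2524, 0.1739]
orientation: [0.0, 0.737, 0.676, 0.0]
wrist_force: [-0.4, -0.1, -0.5]
width: 0.0358
grasp_force: 59.8
```

Call:
drive_tool(targets=[{"tx":-0.9,"ty":0.23,"tz":0,"rx":0,"ry":0,"rz":-0.25,"claw":1},{"tx":-0.9,"ty":0.23,"tz":0,"rx":0,"ry":0,"rz":0,"claw":1},{"tx":-0.9,"ty":0.23,"tz":0,"rx":0,"ry":0,"rz":0,"claw":1},{"tx":-0.9,"ty":0.23,"tz":0,"rx":0,"ry":0,"rz":0,"claw":1}])

```text
t: 10.58
tool_pos: [0.5253, 0.031, 0.1738]
orientation: [0.0, 0.732, 0.681, 0.0]
wrist_force: [0.6, 0.6, -1.2]
width: 0.0355
grasp_force: 59.9
```

```bash
python3 - <<'E'
from h import *
c,im=shot('w3'); o=bot.observe();Rt=rot(o['orientation']);print(o['tool_pos'],np.round(Rt,3),o['wrist_force'],o['width'])
d=np.array([.536,-.055,.166])-o['tool_pos'];print(Rt.T@d/.06)
print(proj(c,[.536,-.055,.1]),proj(c,o['tool_pos']-[0,0,.0445]))
cv2.imwrite('pics/w3v.png',im)
E
```

```text
[0.52688127 0.02430054 0.17390243] [[ 0.078  0.997  0.002]
 [ 0.997 -0.078 -0.007]
 [-0.006  0.003 -1.   ]] [ 1.92191401 -6.0702118  -0.89766721] 0.035664560786658674
[-1.30490183  0.25435157  0.1407393 ]
[337.83413826 374.3941595 ] [317.4478395  293.19108188]
```

View pics/w3v.png

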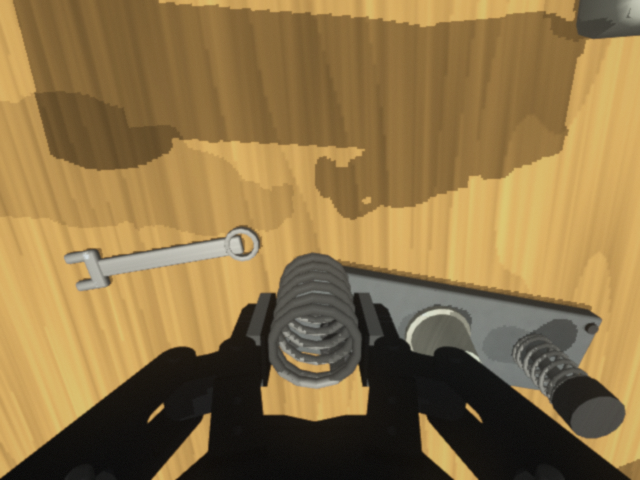

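The wrist view shows the spring held upright. Its top rim spans about x 272–361, y 311–387, and its bottom rim's far edge is at y≈254, x centre ≈316.5. I'll check where its axis sits relative to the TCP.

```bash
python3 - <<'E'
from h import *
c,im=load('w3'); a=np.load('pics/w3.npy');p=a[:3];Rt=rot(a[3:])
for dx in(-.003,-.002,-.001,0,.001,.002):
  out=[]
  for z in(.0158,-.0432):  # tool z negative=up
    C=np.array([proj(c,p+Rt@np.array([dx+.019*np.cos(t),.019*np.sin(t),-z])) for t in np.linspace(0,6.28,90)])
    out+=[*C.min(0).round(1),*C.max(0).round(1)]
  print(dx,out)
g=im[245:265,316].mean(1);print(g.round()); g=im[300:395,317].mean(1);print(g.round().astype(int))
E
```

```text
-0.003 [np.float64(263.8), np.float64(312.6), np.float64(363.4), np.float64(396.9), np.float64(279.0), np.float64(255.6), np.float64(348.7), np.float64(318.8)]
-0.002 [np.float64(263.7), np.float64(310.2), np.float64(363.5), np.float64(394.8), np.float64(279.0), np.float64(253.8), np.float64(348.7), np.float64(317.2)]
-0.001 [np.float64(263.5), np.float64(307.7), np.float64(363.7), np.float64(392.8), np.float64(278.9), np.float64(252.0), np.float64(348.8), np.float64(315.7)]
0 [np.float64(263.4), np.float64(305.3), np.float64(363.8), np.float64(390.7), np.float64(278.8), np.float64(250.3), np.float64(348.8), np.float64(314.1)]
0.001 [np.float64(263.3), np.float64(302.8), np.float64(363.9), np.float64(388.7), np.float64(278.8), np.float64(248.5), np.float64(348.9), np.float64(312.5)]
0.002 [np.float64(263.1), np.float64(300.3), np.float64(364.0), np.float64(386.6), np.float64(278.7), np.float64(246.7), np.float64(348.9), np.float64(310.9)]
[135. 135. 136. 132. 134. 133. 133. 121.  89.  73.  76.  85.  88.  91.
  88.  84.  76.  68.  76.  82.]
[ 85  83  78  78  68  70  76  83  86  92  91  87  84  80  75  76  74  70
  76  83  87  91 114 136 123 120 122 110  79  71  78  82  87 106 136 134
 122 121 122 121 104  74  69  75  83  87 109 146 149 137 127 123 122 120
 122 101  74  69  74  83  85  95 115 142 147 150 153 154 154 153 156 145
 111  75  67  76  89  94  71  71  89 111 129 149 171 178 173 163 156 157
 158 159 159 159 158]
```

```bash
python3 - <<'E'
from h import *
c,im=shot('w4'); a=np.load('pics/w4.npy');p=a[:3];Rt=rot(a[3:]);print(p)
x0,y0,k=260,240,5
r=cv2.resize(im[y0:y0+155,x0:x0+115],None,fx=5,fy=3.8,interpolation=cv2.INTER_CUBIC)
r=cv2.resize(im[y0:y0+155,x0:x0+115],None,fx=3.8,fy=3.8,interpolation=cv2.INTER_CUBIC)
k=3.8
r=(255*np.clip(r/255./.7,0,1)**.7).astype(np.uint8)
for z,col in((.0138,(0,255,255)),(-.0412,(0,255,0))):
  for t in np.radians(np.arange(0,360,10)):
    q=(proj(c,p+Rt@np.array([.019*np.cos(t),.019*np.sin(t),-z]))-[x0,y0]+.5)*k
    cv2.circle(r,tuple(int(v) for v in q),2,col,-1)
q=(proj(c,p+Rt@np.array([0,0,.0432]))-[x0,y0]+.5)*k
cv2.imwrite('pics/w4v.png',r);print(r.shape)
E
```

```text
[0.52688127 0.02430054 0.17390243]
(589, 437, 3)
```

View pics/w4v.png

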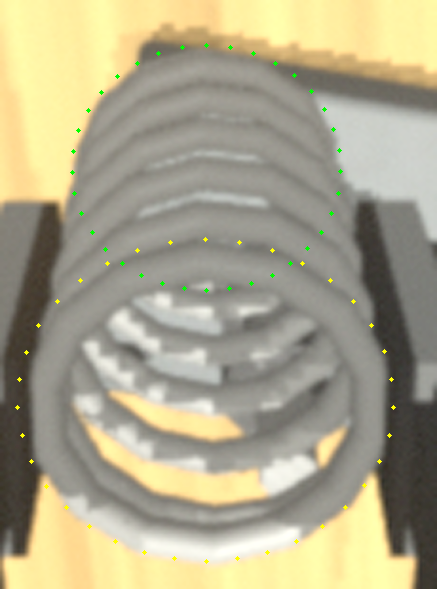

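At rest the marks fit: the spring axis is within 1 mm of the TCP. Moving over the rod and lowering to just above the upper collar.

Call:
drive_tool(targets=[{"tx":-0.65,"ty":0.12,"tz":0,"rx":0,"ry":0,"rz":0,"claw":1},{"tx":-0.65,"ty":0.12,"tz":0,"rx":0,"ry":0,"rz":0,"claw":1},{"tx":0,"ty":0,"tz":0,"rx":0,"ry":0,"rz":0,"claw":1}])

```text
t: 11.05
tool_pos: [0.5343, -0.0477, 0.1736]
orientation: [0.0, 0.733, 0.68, 0.0]
wrist_force: [0.2, 0.6, -1.3]
width: 0.036
grasp_force: 60.0
```

```bash
cat > st.py <<'E'
from h import *
import sys
o=bot.observe();Rt=rot(o['orientation']);T=[float(v) for v in sys.argv[1:4]] or [.536,-.0549,.1]
print(o['t'],o['tool_pos'].round(4),'yaw',np.degrees(np.arctan2(Rt[1,0],Rt[0,0])).round(1),'tilt',Rt[:2,2].round(4),'F',o['wrist_force'].round(1),'M',o['torque'].round(2),'move',(Rt.T@(np.array(T)-o['tool_pos'])/.06).round(3))
E
python3 st.py .536 -.0549 .1245
```

```text
11.05 [ 0.5343 -0.0477  0.1736] yaw 85.7 tilt [ 0.001  -0.0003] F [ 0.2  0.6 -1.3] M [ 0.01  0.02 -0.01] move [-0.117  0.036  0.818]
```

Call:
drive_tool(targets=[{"tx":-0.02,"ty":0,"tz":0.2,"rx":0,"ry":0,"rz":0,"claw":1},{"tx":0,"ty":0,"tz":0.2,"rx":0,"ry":0,"rz":0,"claw":1},{"tx":0,"ty":0,"tz":0,"rx":0,"ry":0,"rz":0,"claw":1}])

```text
t: 11.42
tool_pos: [0.5322, -0.046, 0.1475]
orientation: [-0.002, 0.732, 0.682, -0.001]
wrist_force: [0.0, -0.3, -1.2]
width: 0.0356
grasp_force: 60.0
```

```bash
python3 st.py .536 -.0549 .1245; python3 - <<'E'
from h import *
c=cam('scene');im=bot.capture('scene')[:,:,::-1]
a=proj(c,[.536,-.055,.1]).astype(int);print(a)
x,y=a[0]-40,a[1]-45
cv2.imwrite('pics/s5.png',cv2.resize(im[y:y+75,x:x+100],None,fx=8,fy=8,interpolation=cv2.INTER_CUBIC))
E
```

```text
11.425 [ 0.5322 -0.046   0.1475] yaw 86.0 tilt [-0.0036  0.001 ] F [ 0.  -0.3 -1.2] M [-0.02  0.01  0.03] move [-0.144  0.075  0.383]
[300 217]
```

View pics/s5.png

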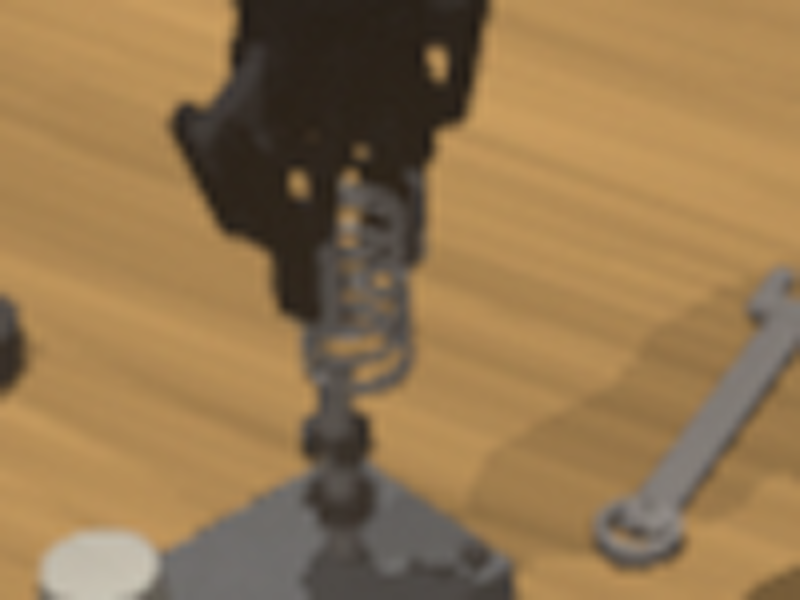

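The scene crop shows the spring (bottom centre x≈357) to the right of the rod (x≈337). That matches the measured 9 mm TCP shortfall, so I'll correct it before going lower.

Call:
drive_tool(targets=[{"tx":-0.144,"ty":0.075,"tz":0,"rx":0,"ry":0,"rz":0,"claw":1},{"tx":0,"ty":0,"tz":0,"rx":0,"ry":0,"rz":0,"claw":1}])

```text
t: 11.72
tool_pos: [0.5385, -0.0569, 0.1498]
orientation: [0.001, 0.732, 0.681, 0.0]
wrist_force: [0.5, 0.2, -1.3]
width: 0.0357
grasp_force: 60.0
```

```bash
python3 st.py .536 -.0549 .1245
```

```text
11.725 [ 0.5385 -0.0569  0.1498] yaw 85.8 tilt [ 0.0015 -0.0004] F [ 0.5  0.2 -1.3] M [ 0.02 -0.02 -0.01] move [ 0.031 -0.045  0.421]
```

Call:
drive_tool(targets=[{"tx":0,"ty":0,"tz":0,"rx":0,"ry":0,"rz":0,"claw":1},{"tx":0,"ty":0,"tz":0,"rx":0,"ry":0,"rz":0,"claw":1}])

```text
t: 11.98
tool_pos: [0.5377, -0.0562, 0.1494]
orientation: [0.0, 0.732, 0.681, 0.0]
wrist_force: [-0.7, -0.2, -0.9]
width: 0.0355
grasp_force: 60.0
```

```bash
python3 st.py .536 -.0549 .1245
```

```text
11.975 [ 0.5377 -0.0562  0.1494] yaw 85.9 tilt [0.0002 0.0002] F [-0.7 -0.2 -0.9] M [-0.09 -0.01 -0.01] move [ 0.02  -0.03   0.415]
```

Call:
drive_tool(targets=[{"tx":0.02,"ty":-0.03,"tz":0,"rx":0,"ry":0,"rz":0,"claw":1},{"tx":0,"ty":0,"tz":0.15,"rx":0,"ry":0,"rz":0,"claw":1},{"tx":0,"ty":0,"tz":0.15,"rx":0,"ry":0,"rz":0,"claw":1},{"tx":0,"ty":0,"tz":0.1,"rx":0,"ry":0,"rz":0,"claw":1},{"tx":0,"ty":0,"tz":0,"rx":0,"ry":0,"rz":0,"claw":1}])

```text
t: 12.6
tool_pos: [0.5352, -0.0547, 0.1244]
orientation: [-0.001, 0.732, 0.681, -0.0]
wrist_force: [1.1, 1.0, -1.2]
width: 0.0354
grasp_force: 60.0
```

```bash
python3 st.py .536 -.0549 .1245
```

```text
12.6 [ 0.5352 -0.0547  0.1244] yaw 85.9 tilt [-0.0017  0.0005] F [ 1.1  1.  -1.2] M [ 0.02  0.03 -0.02] move [-0.002  0.013 -0.002]
```

Call:
drive_tool(targets=[{"tx":0,"ty":0.01,"tz":0.05,"rx":0,"ry":0,"rz":0,"claw":1},{"tx":0,"ty":0,"tz":0.05,"rx":0,"ry":0,"rz":0,"claw":1},{"tx":0,"ty":0,"tz":0.04,"rx":0,"ry":0,"rz":0,"claw":1},{"tx":0,"ty":0,"tz":0,"rx":0,"ry":0,"rz":0,"claw":1}])

```text
t: 13.1
tool_pos: [0.5364, -0.0549, 0.1167]
orientation: [-0.0, 0.732, 0.681, -0.0]
wrist_force: [-0.9, 0.0, -1.0]
width: 0.0359
grasp_force: 60.0
```

```bash
python3 st.py .536 -.0549 .1245
```

```text
13.1 [ 0.5364 -0.0549  0.1167] yaw 85.9 tilt [-0.0003  0.0002] F [-0.9  0.  -1. ] M [ 0.01  0.05 -0.05] move [-0.001 -0.006 -0.13 ]
```

Call:
drive_tool(targets=[{"tx":0,"ty":0,"tz":0.04,"rx":0,"ry":0,"rz":0,"claw":1},{"tx":0,"ty":0,"tz":0.04,"rx":0,"ry":0,"rz":0,"claw":1},{"tx":0,"ty":0,"tz":0,"rx":0,"ry":0,"rz":0,"claw":1}])

```text
t: 13.48
tool_pos: [0.5363, -0.0549, 0.1118]
orientation: [-0.0, 0.732, 0.681, -0.0]
wrist_force: [0.8, -0.3, -0.0]
width: 0.0354
grasp_force: 60.0
```

```bash
python3 st.py .536 -.0549 .1055
```

```text
13.475 [ 0.5363 -0.0549  0.1118] yaw 85.9 tilt [-0.0005  0.0002] F [ 0.8 -0.3 -0. ] M [-0.01  0.06  0.  ] move [-0.001 -0.005  0.105]
```

Call:
drive_tool(targets=[{"tx":0,"ty":0,"tz":0.05,"rx":0,"ry":0,"rz":0,"claw":1},{"tx":0,"ty":0,"tz":0.05,"rx":0,"ry":0,"rz":0,"claw":1},{"tx":0,"ty":0,"tz":0.05,"rx":0,"ry":0,"rz":0,"claw":1},{"tx":0,"ty":0,"tz":0.04,"rx":0,"ry":0,"rz":0,"claw":1},{"tx":0,"ty":0,"tz":0,"rx":0,"ry":0,"rz":0,"claw":1}])

```text
t: 14.1
tool_pos: [0.5363, -0.0549, 0.1004]
orientation: [-0.0, 0.732, 0.681, -0.0]
wrist_force: [0.0, 0.6, -1.0]
width: 0.0357
grasp_force: 60.0
```

```bash
python3 st.py .536 -.0549 .1
```

```text
14.1 [ 0.5363 -0.0549  0.1004] yaw 85.9 tilt [-0.0005  0.0002] F [ 0.   0.6 -1. ] M [ 0.03  0.04 -0.08] move [-0.001 -0.005  0.007]
```

The hook is through the upper slot with no force. Now I'll turn it -38° between the collars.

Call:
drive_tool(targets=[{"tx":0,"ty":0,"tz":0,"rx":0,"ry":0,"rz":1,"claw":1},{"tx":0,"ty":0,"tz":0,"rx":0,"ry":0,"rz":1,"claw":1},{"tx":0,"ty":0,"tz":0,"rx":0,"ry":0,"rz":1,"claw":1},{"tx":0,"ty":0,"tz":0,"rx":0,"ry":0,"rz":1,"claw":1},{"tx":0,"ty":0,"tz":0,"rx":0,"ry":0,"rz":1,"claw":1}])

```text
t: 14.72
tool_pos: [0.5367, -0.0549, 0.1008]
orientation: [0.0, 0.84, 0.543, 0.0]
wrist_force: [-0.0, 1.1, -2.3]
width: 0.0355
grasp_force: 60.0
```

Call:
drive_tool(targets=[{"tx":0,"ty":0,"tz":0,"rx":0,"ry":0,"rz":1,"claw":1},{"tx":0,"ty":0,"tz":0,"rx":0,"ry":0,"rz":1,"claw":1},{"tx":0,"ty":0,"tz":0,"rx":0,"ry":0,"rz":1,"claw":1},{"tx":0,"ty":0,"tz":0,"rx":0,"ry":0,"rz":1,"claw":1},{"tx":0,"ty":0,"tz":0,"rx":0,"ry":0,"rz":0.5,"claw":1}])

```text
t: 15.35
tool_pos: [0.5366, -0.0549, 0.1008]
orientation: [0.0, 0.914, 0.405, 0.0]
wrist_force: [-0.7, -0.3, -1.9]
width: 0.0352
grasp_force: 60.0
```

Call:
drive_tool(targets=[{"tx":0,"ty":0,"tz":0.05,"rx":0,"ry":0,"rz":0,"claw":1},{"tx":0,"ty":0,"tz":0.04,"rx":0,"ry":0,"rz":0,"claw":1},{"tx":0,"ty":0,"tz":0,"rx":0,"ry":0,"rz":0,"claw":1}])

```text
t: 15.72
tool_pos: [0.5362, -0.0549, 0.0949]
orientation: [-0.0, 0.914, 0.406, -0.0]
wrist_force: [-0.2, 0.4, -1.7]
width: 0.0354
grasp_force: 60.0
```

```bash
python3 st.py .536 -.0549 .09
```

```text
15.725 [ 0.5362 -0.0549  0.0949] yaw 47.9 tilt [-0.0007  0.0002] F [-0.2  0.4 -1.7] M [-0.04 -0.02 -0.01] move [-0.003 -0.002  0.082]
```

Underside is at about 0.050. Lowering gently past the lower collar.

Call:
drive_tool(targets=[{"tx":0,"ty":0,"tz":0.03,"rx":0,"ry":0,"rz":0,"claw":1},{"tx":0,"ty":0,"tz":0.03,"rx":0,"ry":0,"rz":0,"claw":1},{"tx":0,"ty":0,"tz":0,"rx":0,"ry":0,"rz":0,"claw":1}])

```text
t: 16.1
tool_pos: [0.5364, -0.0548, 0.0915]
orientation: [-0.0, 0.914, 0.406, -0.0]
wrist_force: [-0.0, -0.3, -0.5]
width: 0.0356
grasp_force: 60.0
```

Call:
drive_tool(targets=[{"tx":0,"ty":0,"tz":0.03,"rx":0,"ry":0,"rz":0,"claw":1},{"tx":0,"ty":0,"tz":0,"rx":0,"ry":0,"rz":0,"claw":1}])

```text
t: 16.35
tool_pos: [0.5364, -0.0549, 0.0897]
orientation: [-0.0, 0.914, 0.406, -0.0]
wrist_force: [-0.0, 0.2, -1.0]
width: 0.0356
grasp_force: 60.0
```

Call:
drive_tool(targets=[{"tx":0,"ty":0,"tz":0.04,"rx":0,"ry":0,"rz":0,"claw":1},{"tx":0,"ty":0,"tz":0.04,"rx":0,"ry":0,"rz":0,"claw":1},{"tx":0,"ty":0,"tz":0.04,"rx":0,"ry":0,"rz":0,"claw":1},{"tx":0,"ty":0,"tz":0,"rx":0,"ry":0,"rz":0,"claw":1}])

```text
t: 16.85
tool_pos: [0.5363, -0.0548, 0.0824]
orientation: [-0.0, 0.914, 0.406, -0.0]
wrist_force: [-0.2, -0.8, -1.0]
width: 0.0355
grasp_force: 60.0
```

Call:
drive_tool(targets=[{"tx":0,"ty":0,"tz":0.05,"rx":0,"ry":0,"rz":0,"claw":1},{"tx":0,"ty":0,"tz":0.05,"rx":0,"ry":0,"rz":0,"claw":1},{"tx":0,"ty":0,"tz":0.05,"rx":0,"ry":0,"rz":0,"claw":1},{"tx":0,"ty":0,"tz":0.03,"rx":0,"ry":0,"rz":0,"claw":1},{"tx":0,"ty":0,"tz":0,"rx":0,"ry":0,"rz":0,"claw":1}])

```text
t: 17.48
tool_pos: [0.5364, -0.0549, 0.0717]
orientation: [-0.0, 0.914, 0.406, -0.0]
wrist_force: [0.5, 1.0, -1.0]
width: 0.0356
grasp_force: 60.0
```

Call:
drive_tool(targets=[{"tx":0,"ty":0,"tz":0.04,"rx":0,"ry":0,"rz":0,"claw":1},{"tx":0,"ty":0,"tz":0.03,"rx":0,"ry":0,"rz":0,"claw":1},{"tx":0,"ty":0,"tz":0,"rx":0,"ry":0,"rz":0,"claw":1}])

```text
t: 17.85
tool_pos: [0.5363, -0.0549, 0.0675]
orientation: [-0.0, 0.914, 0.406, -0.0]
wrist_force: [0.4, 0.2, -1.9]
width: 0.0357
grasp_force: 60.0
```

Call:
drive_tool(targets=[{"tx":0,"ty":0,"tz":0.02,"rx":0,"ry":0,"rz":0,"claw":1},{"tx":0,"ty":0,"tz":0,"rx":0,"ry":0,"rz":0,"claw":1}])

```text
t: 18.1
tool_pos: [0.5365, -0.0549, 0.0664]
orientation: [-0.0, 0.914, 0.406, 0.0]
wrist_force: [-0.7, -0.6, -0.8]
width: 0.0354
grasp_force: 60.0
```

Call:
drive_tool(targets=[{"tx":0,"ty":0,"tz":0.02,"rx":0,"ry":0,"rz":0,"claw":1},{"tx":0,"ty":0,"tz":0,"rx":0,"ry":0,"rz":0,"claw":1}])

```text
t: 18.35
tool_pos: [0.5367, -0.0549, 0.0656]
orientation: [0.0, 0.914, 0.406, 0.0]
wrist_force: [-1.6, -0.3, 2.0]
width: 0.0354
grasp_force: 60.4
```

Call:
drive_tool(targets=[{"tx":0,"ty":0,"tz":0.01,"rx":0,"ry":0,"rz":0,"claw":1},{"tx":0,"ty":0,"tz":0,"rx":0,"ry":0,"rz":0,"claw":1}])

```text
t: 18.6
tool_pos: [0.5367, -0.0549, 0.0656]
orientation: [0.0, 0.914, 0.406, 0.0]
wrist_force: [-1.8, -0.3, 7.8]
width: 0.0354
grasp_force: 60.8
```

Seated: contact at TCP z 0.0656, which is 20 mm above the table grasp height, at about 8 N. Releasing and rising.

Call:
drive_tool(targets=[{"tx":0,"ty":0,"tz":0,"rx":0,"ry":0,"rz":0,"claw":-0.4},{"tx":0,"ty":0,"tz":0,"rx":0,"ry":0,"rz":0,"claw":-0.4},{"tx":0,"ty":0,"tz":0,"rx":0,"ry":0,"rz":0,"claw":-0.4},{"tx":0,"ty":0,"tz":0,"rx":0,"ry":0,"rz":0,"claw":-0.4}])

```text
t: 19.1
tool_pos: [0.5365, -0.0549, 0.0645]
orientation: [-0.0, 0.914, 0.406, -0.0]
wrist_force: [-0.2, 0.5, -0.0]
width: 0.0598
grasp_force: 0.0
```

Call:
drive_tool(targets=[{"tx":0,"ty":0,"tz":-0.3,"rx":0,"ry":0,"rz":0,"claw":-0.4},{"tx":0,"ty":0,"tz":-0.5,"rx":0,"ry":0,"rz":0,"claw":-0.4},{"tx":0,"ty":0,"tz":-0.6,"rx":0,"ry":0,"rz":0,"claw":-0.4},{"tx":0,"ty":0,"tz":-0.5,"rx":0,"ry":0,"rz":0,"claw":-0.4},{"tx":0,"ty":0,"tz":0,"rx":0,"ry":0,"rz":0,"claw":-0.4}])

```text
t: 19.73
tool_pos: [0.5385, -0.0554, 0.1813]
orientation: [0.002, 0.914, 0.406, 0.002]
wrist_force: [0.7, 0.4, -0.9]
width: 0.0597
grasp_force: 0.0
```

```bash
python3 st.py .4994 -.2492 .16; python3 - <<'E'
from h import *
c=cam('scene');im=bot.capture('scene')[:,:,::-1]
x,y=260,172
a=cv2.resize(im[y:y+75,x:x+80],None,fx=5,fy=5,interpolation=cv2.INTER_CUBIC)
t=bot.capture('top')[:,:,::-1]; cv2.imwrite('pics/s6.png',a); cv2.imwrite('pics/t6.png',t)
for z in(.02,.05,.08,.1):print(z,(proj(c,[.536,-.055,z])-[x,y])*5)
# cap mask in top
m=(t[225:275,405:460].max(2)<60).astype(np.uint8); n,l,s,cc=cv2.connectedComponentsWithStats(m)
T=cam('top')
for i in range(1,n):
  if s[i,4]>20: u,v=cc[i]+[405,225]; print(s[i],u,v,ray(T,u,v,.011))
E
```

```text
19.725 [ 0.5385 -0.0554  0.1813] yaw 47.9 tilt [ 0.0055 -0.0011] F [ 0.7  0.4 -0.9] M [0.03 0.02 0.06] move [-2.835  1.681  0.355]
0.02 [212.33883992 341.78120549]
0.05 [209.54334297 299.6248803 ]
0.08 [206.66231183 256.17869237]
0.1 [204.69214684 226.46844129]
[18 23 11 12 36] 425.97222222222223 254.38888888888889 [ 0.49392654 -0.23692384  0.011     ]
[26 22  7  9 26] 434.3076923076923 250.5 [ 0.50284946 -0.25733348  0.011     ]
```

View pics/s6.png

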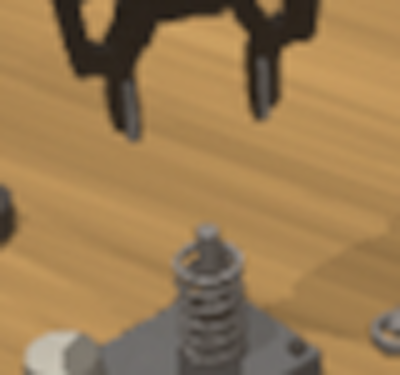

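The scene crop shows the spring seated round the rod, its top ring at (207,262) against a predicted (207,256), with the rod tip above it and the gripper clear. Now to look at the cap.

Call:
drive_tool(targets=[{"tx":-0.83,"ty":0.335,"tz":0,"rx":0,"ry":0,"rz":0,"claw":-0.4},{"tx":-0.83,"ty":0.335,"tz":0,"rx":0,"ry":0,"rz":0,"claw":-0.4},{"tx":-0.83,"ty":0.335,"tz":0.15,"rx":0,"ry":0,"rz":0,"claw":-0.4},{"tx":-0.83,"ty":0.335,"tz":0.2,"rx":0,"ry":0,"rz":0,"claw":-0.4},{"tx":-0.83,"ty":0.335,"tz":0.15,"rx":0,"ry":0,"rz":0,"claw":-0.4}])

```text
t: 20.45
tool_pos: [0.4423, -0.3076, 0.1464]
orientation: [-0.002, 0.914, 0.406, -0.001]
wrist_force: [0.7, -0.8, -0.0]
width: 0.0594
grasp_force: 0.0
```

Call:
drive_tool(targets=[{"tx":0,"ty":0,"tz":0,"rx":0,"ry":0,"rz":0,"claw":-0.4},{"tx":0,"ty":0,"tz":0,"rx":0,"ry":0,"rz":0,"claw":-0.4}])

```text
t: 20.7
tool_pos: [0.4433, -0.3061, 0.1474]
orientation: [-0.002, 0.914, 0.406, -0.0]
wrist_force: [0.2, -0.3, -0.4]
width: 0.06
grasp_force: 0.0
```

```bash
python3 st.py .4994 -.2492 .16; python3 - <<'E'
from h import *
c,im=shot('w7'); u,v=proj(c,[.4994,-.2492,.022]);print(u,v)
x0,y0=int(u)-70,max(0,int(v)-70); w=im[y0:y0+140,x0:x0+140].astype(int)
for thr in(50,60,70,80):
  m=(w.max(2)<thr).astype(np.uint8); cs,_=cv2.findContours(m,cv2.RETR_CCOMP,cv2.CHAIN_APPROX_NONE)
  for k in cs:
    if len(k)>25:
      (a,b),(r1,r2),_=cv2.fitEllipse(k); print(thr,len(k),round(a+x0,1),round(b+y0,1),round(r1,1),round(r2,1),ray(c,a+x0,b+y0,.022).round(4))
print(c[0]*.04/(c[4][2]-.022),c[0]*.016/(c[4][2]-.022))
E
```

```text
20.7 [ 0.4433 -0.3061  0.1474] yaw 47.9 tilt [-0.0018  0.0025] F [ 0.2 -0.3 -0.4] M [-0.01 -0.03 -0.01] move [ 1.331  0.056 -0.21 ]
318.58825896027287 129.39745394590375
50 61 312.2 152.4 8.3 17.2 [ 0.4856 -0.2577  0.022 ]
50 294 328.2 132.1 38.3 39.7 [ 0.5032 -0.2551  0.022 ]
60 161 321.9 130.4 51.2 57.7 [ 0.5007 -0.2513  0.022 ]
60 64 320.5 130.5 22.9 23.2 [ 0.4999 -0.2507  0.022 ]
70 167 321.7 130.4 52.4 58.2 [ 0.5006 -0.2511  0.022 ]
70 63 320.5 130.5 21.9 23.1 [ 0.4999 -0.2507  0.022 ]
80 162 321.0 130.1 54.3 58.3 [ 0.5003 -0.2507  0.022 ]
80 62 320.5 130.6 21.2 22.5 [ 0.4999 -0.2507  0.022 ]
54.34817099979595 21.73926839991838
```

Call:
drive_tool(targets=[{"tx":0.66,"ty":0.04,"tz":0,"rx":0,"ry":0,"rz":0,"claw":-0.4},{"tx":0.66,"ty":0.04,"tz":0,"rx":0,"ry":0,"rz":0,"claw":-0.4},{"tx":0,"ty":0,"tz":0.6,"rx":0,"ry":0,"rz":0,"claw":-0.4},{"tx":0,"ty":0,"tz":0.6,"rx":0,"ry":0,"rz":0,"claw":-0.4},{"tx":0,"ty":0,"tz":0,"rx":0,"ry":0,"rz":0,"claw":-0.4}])

```text
t: 21.38
tool_pos: [0.4988, -0.2482, 0.0741]
orientation: [-0.003, 0.913, 0.407, -0.002]
wrist_force: [-0.2, 0.3, -0.1]
width: 0.0601
grasp_force: 0.0
```

Call:
drive_tool(targets=[{"tx":0,"ty":0,"tz":0,"rx":0,"ry":0,"rz":0,"claw":-0.4},{"tx":0,"ty":0,"tz":0,"rx":0,"ry":0,"rz":0,"claw":-0.4}])

```text
t: 21.62
tool_pos: [0.5021, -0.252, 0.0785]
orientation: [0.001, 0.914, 0.406, 0.001]
wrist_force: [0.3, -0.3, 0.6]
width: 0.0595
grasp_force: 0.0
```

```bash
python3 st.py .4999 -.2507 .022
```

```text
21.625 [ 0.5021 -0.252   0.0785] yaw 47.9 tilt [ 0.0028 -0.0017] F [ 0.3 -0.3  0.6] M [-0.01  0.02  0.  ] move [-0.009 -0.045  0.942]
```

Call:
drive_tool(targets=[{"tx":0,"ty":-0.04,"tz":0.3,"rx":0,"ry":0,"rz":0,"claw":-0.4},{"tx":0,"ty":0,"tz":0.3,"rx":0,"ry":0,"rz":0,"claw":-0.4},{"tx":0,"ty":0,"tz":0.2,"rx":0,"ry":0,"rz":0,"claw":-0.4},{"tx":0,"ty":0,"tz":0,"rx":0,"ry":0,"rz":0,"claw":-0.4},{"tx":0,"ty":0,"tz":0,"rx":0,"ry":0,"rz":0,"claw":-0.4}])

```text
t: 22.25
tool_pos: [0.4996, -0.2503, 0.0295]
orientation: [0.001, 0.914, 0.406, 0.0]
wrist_force: [0.5, 0.3, 0.0]
width: 0.06
grasp_force: 0.0
```

```bash
python3 st.py .4999 -.2507 .022
```

```text
22.25 [ 0.4996 -0.2503  0.0295] yaw 47.9 tilt [ 0.0012 -0.0006] F [0.5 0.3 0. ] M [0.01 0.   0.02] move [-0.001  0.008  0.125]
```

Call:
drive_tool(targets=[{"tx":0,"ty":0,"tz":0.11,"rx":0,"ry":0,"rz":0,"claw":-0.4},{"tx":0,"ty":0,"tz":0,"rx":0,"ry":0,"rz":0,"claw":-0.4},{"tx":0,"ty":0,"tz":0,"rx":0,"ry":0,"rz":0,"claw":1},{"tx":0,"ty":0,"tz":0,"rx":0,"ry":0,"rz":0,"claw":1},{"tx":0,"ty":0,"tz":0,"rx":0,"ry":0,"rz":0,"claw":1}])

```text
t: 22.88
tool_pos: [0.4991, -0.2499, 0.0226]
orientation: [0.0, 0.914, 0.406, 0.0]
wrist_force: [-1.4, 1.4, 6.0]
width: 0.0381
grasp_force: 59.8
```

Call:
drive_tool(targets=[{"tx":0,"ty":0,"tz":0,"rx":0,"ry":0,"rz":0,"claw":1},{"tx":0,"ty":0,"tz":0,"rx":0,"ry":0,"rz":0,"claw":1}])

```text
t: 23.12
tool_pos: [0.4991, -0.2499, 0.0226]
orientation: [0.0, 0.914, 0.406, 0.0]
wrist_force: [-1.5, 0.6, 6.0]
width: 0.0376
grasp_force: 59.8
```

```bash
python3 st.py .4999 -.2507 .022
```

```text
23.125 [ 0.4991 -0.2499  0.0226] yaw 47.9 tilt [ 0.0004 -0.0002] F [-1.5  0.6  6. ] M [0.18 0.38 0.05] move [-0.001  0.018  0.011]
```

Call:
drive_tool(targets=[{"tx":0,"ty":0,"tz":-0.4,"rx":0,"ry":0,"rz":0,"claw":1},{"tx":0,"ty":0,"tz":-0.8,"rx":0,"ry":0,"rz":0,"claw":1},{"tx":0,"ty":0,"tz":-0.8,"rx":0,"ry":0,"rz":0,"claw":1},{"tx":0,"ty":0,"tz":-0.2,"rx":0,"ry":0,"rz":0,"claw":1},{"tx":0,"ty":0,"tz":0,"rx":0,"ry":0,"rz":0,"claw":1}])

```text
t: 23.75
tool_pos: [0.4994, -0.2501, 0.1542]
orientation: [0.0, 0.914, 0.406, 0.0]
wrist_force: [-0.1, -0.5, -1.1]
width: 0.0376
grasp_force: 60.6
```

Call:
drive_tool(targets=[{"tx":0.6,"ty":-0.36,"tz":0,"rx":0,"ry":0,"rz":0,"claw":1},{"tx":0.7,"ty":-0.43,"tz":0,"rx":0,"ry":0,"rz":0,"claw":1},{"tx":0.7,"ty":-0.43,"tz":0,"rx":0,"ry":0,"rz":0,"claw":1},{"tx":0.4,"ty":-0.24,"tz":0,"rx":0,"ry":0,"rz":0,"claw":1},{"tx":0,"ty":0,"tz":0,"rx":0,"ry":0,"rz":0,"claw":1}])

```text
t: 24.38
tool_pos: [0.5291, -0.082, 0.1516]
orientation: [-0.002, 0.913, 0.407, -0.002]
wrist_force: [-0.5, -0.5, -1.5]
width: 0.0379
grasp_force: 60.6
```

Call:
drive_tool(targets=[{"tx":0,"ty":0,"tz":0,"rx":0,"ry":0,"rz":0,"claw":1},{"tx":0,"ty":0,"tz":0,"rx":0,"ry":0,"rz":0,"claw":1}])

```text
t: 24.62
tool_pos: [0.53, -0.0852, 0.1533]
orientation: [-0.0, 0.914, 0.405, -0.001]
wrist_force: [-0.9, -0.1, -1.2]
width: 0.0377
grasp_force: 60.6
```

```bash
python3 st.py .5365 -.0549 .1276
```

```text
24.625 [ 0.53   -0.0852  0.1533] yaw 47.8 tilt [-0.0013  0.0002] F [-0.9 -0.1 -1.2] M [-0.01 -0.04  0.  ] move [ 0.447 -0.259  0.428]
```

Before lowering, I'll measure the rod tip and the held cap's bore numerically in the same wrist picture.

```bash
python3 - <<'E'
from h import *
c,im=shot('w8'); a=np.load('pics/w8.npy');p=a[:3]
u,v=proj(c,[.5363,-.0549,.1]);print('tip pred',u,v,c[0]*.012/(c[4][2]-.1)); q=proj(c,p-[0,0,.0006]);print('cap pred',q,c[0]*.016/.125)
g=cv2.cvtColor(im,cv2.COLOR_BGR2GRAY).astype(int)
def blob(cx,cy,h):
  x0,y0=int(cx)-h,int(cy)-h; w=im[y0:y0+2*h,x0:x0+2*h].astype(int); L=w.mean(2); S=w.max(2)-w.min(2)
  print(L[::3,::3].astype(int).tolist() if h<20 else '')
  return x0,y0,L,S
x0,y0,L,S=blob(u,v,18)
for t in(90,100,110,120,130):
  n,l,s,cc=cv2.connectedComponentsWithStats(((L>t)&(S<30)).astype(np.uint8))
  for i in range(1,n):
    if s[i,4]>60: P=cc[i]+[x0,y0]; print(t,s[i],P.round(1),ray(c,*P,.1).round(4))
x0,y0,L,S=blob(*q,50)
for t in(45,60,75):
  cs,_=cv2.findContours((L[:, :]>t).astype(np.uint8),cv2.RETR_CCOMP,cv2.CHAIN_APPROX_NONE)
  for k in cs:
    if 60<len(k)<250: e=cv2.fitEllipse(k); P=np.array(e[0])+[x0,y0]; print(t,len(k),P.round(1),np.round(e[1],1),ray(c,*P,p[2]-.0006).round(4)-p.round(4))
E
```

```text
tip pred 284.4501899278763 231.59811765384362 22.876921474189
cap pred [312.87649748 327.12488486] 43.67891014440099
[[77, 69, 52, 54, 52, 54, 61, 65, 63, 59, 44, 45], [76, 58, 48, 53, 47, 59, 61, 64, 63, 62, 58, 51], [80, 51, 45, 44, 51, 61, 63, 64, 65, 61, 59, 54], [76, 55, 48, 46, 58, 81, 97, 85, 70, 59, 58, 51], [79, 77, 82, 57, 96, 110, 112, 115, 113, 70, 55, 50], [91, 104, 74, 73, 106, 107, 108, 110, 108, 98, 55, 53], [97, 101, 116, 95, 105, 105, 107, 107, 108, 106, 57, 52], [156, 94, 154, 105, 105, 105, 106, 106, 107, 101, 54, 59], [184, 130, 86, 115, 110, 102, 103, 104, 104, 83, 73, 88], [151, 178, 128, 91, 94, 127, 108, 107, 105, 111, 98, 88], [122, 146, 186, 154, 92, 84, 86, 94, 118, 113, 91, 81], [120, 122, 124, 160, 157, 140, 96, 84, 77, 85, 101, 112]]
90 [  0   9  36  27 641] [281.1 236.7] [ 0.5329 -0.0558  0.1   ]
100 [  2  10  31  21 352] [283.8 233. ] [ 0.5355 -0.0553  0.1   ]
100 [  0  19  18  17 156] [271.9 243. ] [ 0.5266 -0.055   0.1   ]
110 [ 3 16 29 15 78] [281.5 237.8] [ 0.5326 -0.0564  0.1   ]
110 [  0  19  18  17 147] [271.8 243.2] [ 0.5265 -0.055   0.1   ]
120 [  0  20  18  16 132] [271.5 243.3] [ 0.5263 -0.0549  0.1   ]
130 [ 0 20 17 16 88] [272.2 242.3] [ 0.527  -0.0548  0.1   ]

45 165 [316.  301.1] [30.8 65.8] [ 0.0093  0.0082 -0.0006]
45 64 [354.2 283.9] [15.2 22.7] [ 0.0261  0.0036 -0.0006]
45 110 [270.2 288.4] [19.1 43.4] [-0.0006  0.0251 -0.0006]
60 103 [270.2 287.1] [18.6 39.4] [-0.0002  0.0255 -0.0006]
75 146 [322.1 343.4] [17.8 34.1] [-0.0025 -0.0086 -0.0006]
75 71 [271.4 284.3] [18.5 24.2] [ 0.001   0.0261 -0.0006]
```

The tip disc sits at about (285,232) px, matching the prediction, so the rod is at (0.5365,-0.0549). Moving over it.

Call:
drive_tool(targets=[{"tx":0.22,"ty":-0.13,"tz":0,"rx":0,"ry":0,"rz":0,"claw":1},{"tx":0.22,"ty":-0.13,"tz":0,"rx":0,"ry":0,"rz":0,"claw":1},{"tx":0,"ty":0,"tz":0.2,"rx":0,"ry":0,"rz":0,"claw":1},{"tx":0,"ty":0,"tz":0.1,"rx":0,"ry":0,"rz":0,"claw":1},{"tx":0,"ty":0,"tz":0,"rx":0,"ry":0,"rz":0,"claw":1}])

```text
t: 25.3
tool_pos: [0.5358, -0.0542, 0.135]
orientation: [-0.001, 0.914, 0.406, -0.001]
wrist_force: [-0.8, -0.4, -0.6]
width: 0.0381
grasp_force: 60.6
```

Call:
drive_tool(targets=[{"tx":0,"ty":0,"tz":0,"rx":0,"ry":0,"rz":0,"claw":1},{"tx":0,"ty":0,"tz":0,"rx":0,"ry":0,"rz":0,"claw":1}])

```text
t: 25.55
tool_pos: [0.5369, -0.0545, 0.1364]
orientation: [0.0, 0.914, 0.406, 0.0]
wrist_force: [-0.8, 0.2, -1.3]
width: 0.0379
grasp_force: 60.6
```

```bash
python3 st.py .5365 -.0549 .1246
```

```text
25.55 [ 0.5369 -0.0545  0.1364] yaw 47.9 tilt [ 0.0006 -0.0001] F [-0.8  0.2 -1.3] M [-0.05  0.01  0.03] move [-0.01  -0.001  0.196]
```

Underside is 13 mm above the tip. Lowering to just past the rod end.

Call:
drive_tool(targets=[{"tx":-0.01,"ty":0,"tz":0.1,"rx":0,"ry":0,"rz":0,"claw":1},{"tx":0,"ty":0,"tz":0.08,"rx":0,"ry":0,"rz":0,"claw":1},{"tx":0,"ty":0,"tz":0,"rx":0,"ry":0,"rz":0,"claw":1}])

```text
t: 25.92
tool_pos: [0.5357, -0.0546, 0.1246]
orientation: [-0.0, 0.914, 0.406, -0.001]
wrist_force: [-0.1, -0.5, -0.8]
width: 0.0379
grasp_force: 60.6
```

Call:
drive_tool(targets=[{"tx":0,"ty":0,"tz":0.04,"rx":0,"ry":0,"rz":0,"claw":1},{"tx":0,"ty":0,"tz":0.03,"rx":0,"ry":0,"rz":0,"claw":1},{"tx":0,"ty":0,"tz":0,"rx":0,"ry":0,"rz":0,"claw":1}])

```text
t: 26.3
tool_pos: [0.5362, -0.0547, 0.121]
orientation: [-0.0, 0.914, 0.406, -0.0]
wrist_force: [0.4, -0.4, -0.9]
width: 0.0378
grasp_force: 60.6
```

Call:
drive_tool(targets=[{"tx":0,"ty":0,"tz":0.04,"rx":0,"ry":0,"rz":0,"claw":1},{"tx":0,"ty":0,"tz":0.03,"rx":0,"ry":0,"rz":0,"claw":1},{"tx":0,"ty":0,"tz":0,"rx":0,"ry":0,"rz":0,"claw":1}])

```text
t: 26.68
tool_pos: [0.5361, -0.0547, 0.1167]
orientation: [-0.0, 0.914, 0.406, -0.0]
wrist_force: [0.3, 0.3, -1.2]
width: 0.0379
grasp_force: 60.6
```

Call:
drive_tool(targets=[{"tx":0,"ty":0,"tz":0.05,"rx":0,"ry":0,"rz":0,"claw":1},{"tx":0,"ty":0,"tz":0.05,"rx":0,"ry":0,"rz":0,"claw":1},{"tx":0,"ty":0,"tz":0.04,"rx":0,"ry":0,"rz":0,"claw":1},{"tx":0,"ty":0,"tz":0,"rx":0,"ry":0,"rz":0,"claw":1}])

```text
t: 27.18
tool_pos: [0.536, -0.0546, 0.1082]
orientation: [-0.0, 0.914, 0.406, -0.0]
wrist_force: [-0.5, 0.2, -1.3]
width: 0.038
grasp_force: 60.6
```

Call:
drive_tool(targets=[{"tx":0,"ty":0,"tz":0.03,"rx":0,"ry":0,"rz":0,"claw":1},{"tx":0,"ty":0,"tz":0.03,"rx":0,"ry":0,"rz":0,"claw":1},{"tx":0,"ty":0,"tz":0,"rx":0,"ry":0,"rz":0,"claw":1}])

```text
t: 27.55
tool_pos: [0.5362, -0.0547, 0.1047]
orientation: [-0.0, 0.914, 0.406, -0.0]
wrist_force: [0.8, 0.4, -1.4]
width: 0.0382
grasp_force: 60.6
```

Call:
drive_tool(targets=[{"tx":0,"ty":0,"tz":0.02,"rx":0,"ry":0,"rz":0,"claw":1},{"tx":0,"ty":0,"tz":0,"rx":0,"ry":0,"rz":0,"claw":1},{"tx":0,"ty":0,"tz":0,"rx":0,"ry":0,"rz":0,"claw":1}])

```text
t: 27.92
tool_pos: [0.5364, -0.0547, 0.1037]
orientation: [-0.0, 0.914, 0.406, 0.0]
wrist_force: [-0.3, 0.3, -0.8]
width: 0.0379
grasp_force: 60.6
```

Call:
drive_tool(targets=[{"tx":0,"ty":0,"tz":0.015,"rx":0,"ry":0,"rz":0,"claw":1},{"tx":0,"ty":0,"tz":0,"rx":0,"ry":0,"rz":0,"claw":1}])

```text
t: 28.18
tool_pos: [0.5363, -0.0547, 0.1027]
orientation: [-0.0, 0.914, 0.406, -0.0]
wrist_force: [0.4, -0.3, -1.4]
width: 0.038
grasp_force: 60.6
```

Call:
drive_tool(targets=[{"tx":0,"ty":0,"tz":0.01,"rx":0,"ry":0,"rz":0,"claw":1},{"tx":0,"ty":0,"tz":0,"rx":0,"ry":0,"rz":0,"claw":1}])

```text
t: 28.42
tool_pos: [0.5365, -0.0547, 0.1026]
orientation: [0.0, 0.914, 0.406, 0.0]
wrist_force: [-1.7, 0.8, 2.4]
width: 0.0377
grasp_force: 60.9
```

Contact at the expected height (TCP 0.1026, underside 80 mm). Releasing and rising.

Call:
drive_tool(targets=[{"tx":0,"ty":0,"tz":0,"rx":0,"ry":0,"rz":0,"claw":-0.4},{"tx":0,"ty":0,"tz":0,"rx":0,"ry":0,"rz":0,"claw":-0.4},{"tx":0,"ty":0,"tz":0,"rx":0,"ry":0,"rz":0,"claw":-0.4},{"tx":0,"ty":0,"tz":0,"rx":0,"ry":0,"rz":0,"claw":-0.4}])

```text
t: 28.92
tool_pos: [0.5363, -0.0547, 0.1021]
orientation: [-0.0, 0.914, 0.406, 0.0]
wrist_force: [0.3, -1.0, -0.1]
width: 0.0596
grasp_force: 0.0
```

Call:
drive_tool(targets=[{"tx":0,"ty":0,"tz":-0.3,"rx":0,"ry":0,"rz":0,"claw":-0.4},{"tx":0,"ty":0,"tz":-0.5,"rx":0,"ry":0,"rz":0,"claw":-0.4},{"tx":0,"ty":0,"tz":-0.5,"rx":0,"ry":0,"rz":0,"claw":-0.4},{"tx":0,"ty":0,"tz":-0.3,"rx":0,"ry":0,"rz":0,"claw":-0.4},{"tx":0,"ty":0,"tz":0,"rx":0,"ry":0,"rz":0,"claw":-0.4}])

```text
t: 29.55
tool_pos: [0.5375, -0.055, 0.1997]
orientation: [0.001, 0.914, 0.406, 0.001]
wrist_force: [0.4, 0.6, -0.4]
width: 0.0595
grasp_force: 0.0
```

Call:
drive_tool(targets=[{"tx":-0.7,"ty":0,"tz":0,"rx":0,"ry":0,"rz":0,"claw":-0.4},{"tx":-0.7,"ty":0,"tz":0,"rx":0,"ry":0,"rz":0,"claw":-0.4},{"tx":0,"ty":0,"tz":0,"rx":0,"ry":0,"rz":0,"claw":-0.4},{"tx":0,"ty":0,"tz":0,"rx":0,"ry":0,"rz":0,"claw":-0.4},{"tx":0,"ty":0,"tz":0,"rx":0,"ry":0,"rz":0,"claw":-0.4}])

```text
t: 30.18
tool_pos: [0.4804, -0.1164, 0.1978]
orientation: [-0.0, 0.914, 0.406, 0.0]
wrist_force: [-0.0, -0.2, 0.4]
width: 0.0597
grasp_force: 0.0
```

```bash
python3 - <<'E'
from h import *
c,im=shot('w9'); o=bot.observe(); print(o['tool_pos'],o['wrist_force'].round(1))
u,v=proj(c,[.5365,-.0549,.102]); s=c[0]*.04/(c[4][2]-.102); print(u,v,s)
h=int(s); x0,y0=max(0,int(u)-h),max(0,int(v)-h); L=im[y0:y0+2*h,x0:x0+2*h].mean(2)
k=max(1,2*h//22); print('\n'.join(' '.join(f'{int(a):3d}' for a in r) for r in L[::k,::k]))
# scene: cap column over the rod
sc=cam('scene');S=bot.capture('scene'); 
for z in(.075,.085,.095,.11): x,y=proj(sc,[.5365,-.0549,z]).astype(int); print(z,x,y,S[y,x-14:x+15:2].mean(1).astype(int))
E
```

```text
[ 0.48044532 -0.11641851  0.197862  ] [-1.  -0.5 -0.7]
313.7817112760433 123.42226223172275 61.61048513502324
 84  83  87  90  89  83  85  86  84  79  77  77  62  67  68  69  65  67  67  67  68  68  67  68  67
 81  86  84  88  91  91  83  85  86  81  60  65  66  68  68  68  67  67  66  68  67  67  69  69  68
 72  82  84  86  88  91  89  86  63  64  66  66  68  66  69  68  68  67  65  66  67  68  68  67  68
 73  74  80  85  85  89  81  64  67  67  67  68  69  65  66  68  67  68  67  66  68  68  66  68  69
 73  74  71  82  81  63  67  70  67  67  96  68  68  66  67  66  66  68  67  67  68  66  66  68  68
 78  75  74  61  68  68  68  69  72 107  75  67  65  67  68  67  70  67  68  67  70  66  69  67  68
 81  60  66  70  69  68 101 114 112 112  48  44  45  45  45  44  66  67  68  67  68  68  67  68  66
 66  70  60  72 111 112 112 113 110  43  45  44  46  44  45  45  44  62  67  67  67  66  67  67  67
 65  68  71  71 114 114 113 113  43  44  45  45  43  45  44  43  45  43  64  66  67  67  67  69  67
 88  88  73  69 112 112 115  57  69  70  43  41  43  39  44  43  44  44  43  65  65  66  6
[... 1112 characters left out ...]
7 126 119 130 140 132 115  73  67  70  69 119 115 119 118 119 117 118 119  94 142 149 150 138 107
137 136 124 119 131 139 131  91  71  68  66 117 117 120 118 120 120  90 131 144 146 145 149 148 140
142 139 135 125 119 126 137 119 102  47  80  94 118 117 116  89 125 128 138 140 146 147 145 151 149
145 141 139 135 125 120 126 124  90  92  81 117 119  91 127 135 137 133 129 141 141 145 145 147 150
0.075 301 224 [122 119 121 115  48  50  51  53  50  49  50 128 137 138 134]
0.085 301 221 [129 131 132 114  49  53  55  55  53  51  46 104 122 123 125]
0.095 300 218 [135 136 135 136  63  54  48  87  85  53  68  70 112 112 113]
0.11 300 214 [140 137 134 133 127  91  55  55  55  55 101 128 122 114 108]
```

The numbers show the dark cap ring, about 60 px across as expected for a top at 102 mm, centred round the bright rod end. Nothing touches the robot, so I'm handing in.

```bash
python3 -c "
from workcell import bot
print(bot.close_job())"
```

```text
the job is handed in; nothing more can be done
None
```

The spring sits fully home on the press bed, the cap ring lies flat on it over the rod end, and the gripper is clear; I handed the job in at about 30 s, with wrist-force readings under 8 N.

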